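Release the charged battery pack from its spring dock

TASK

The stick blender's battery pack is charged. Press the dock's red release key down with one fingertip and catch the pack on the other finger as the spring ejector shoots it out, then let it follow that finger until the ejector has run all the way out. Leave the pack standing loose on the dock's bed, clear of the catch with the key back up and the pack's front not past the bed's front edge, take your hand away, and do not lift the pack or disturb the things around it.

Things in the scene. Friction and masses are not known exactly. Their poses are not given: they have to be found in the camera images.
- dock: White battery dock (sizes in mm), fixed; origin centre of underside on the counter, z up, x to its back wall; mouth and slide-out direction -x. 77 wide, back wall 56 high, inner face x 55. Flat bed, top z 12, runs from there to x -102. Side walls, top z 34, inner faces y +-29.5, only from x -40 to 55; ahead of that the bed is open. At the mouth's right (-y) a key well, rim z 17, out to y -79.
- key_top (a point): Centre of the top of the red release key, a pad 30 (dock x) x 26 (dock y) mm; at rest 32 mm above the counter at dock (-78, -60). It goes straight down. Its red catch bar (7 mm above the bed at rest, dock x -56 to -46, y -58 to -12) stands in front of the pack's lower right corner and sinks with the pad.
- key (a joint): How far the release key is pressed, m: 0 at rest, 0.010 fully down (pad top then 22 mm above the counter). The catch lets the pack go at about 0.007. Takes about 3 to 6 N; springs back up by itself.
- ejector (a joint): How far the spring ejector in the back wall has come out, m: 0 with the pack home, 0.032 at the end of its stroke. It pushes the pack out with about 7 N at first, 5 N at the end of the stroke; unless stopped, the pack shoots past the front edge of the bed in about 0.2 s.
- pack: Dark grey battery pack with a teal stripe on its front: loose block 92 (x) x 56 (y) x 44 (z) mm, about 0.3 kg. Origin: centre of its underside; axes as the dock's. Home is dock (0, 0, 12), its front face at dock x -46; it comes out along dock -x. A rebate under its right side lets the key rise once the pack is 15 mm or more out.
- pack_front (a point): Middle of the pack's front face (the face towards the dock's mouth), 34 mm above the counter.
- bed_edge (a point): Middle of the front edge of the dock's bed, 12 mm above the counter, at dock x -102: 56 mm ahead of the front of the pack when it is home.
- tumbler: Clear drinking tumbler, loose, diameter 72, height 95 mm, standing near the dock, at one side or in front of it. Origin: centre of its foot.
- pepper_mill: Dark wooden pepper mill, loose, diameter 56, height 136 mm, standing near the dock, at one side or in front of it. Origin: centre of its foot.
- stick_blender: White motor handle of a cordless stick blender, loose, standing upright, diameter 73, height 172 mm, near the dock, at one side or in front of it. Origin: centre of its foot.
Mind the look-alikes: they are no part of the job. What is shaped like the dock but turquoise is not meant.

How it is judged (in metres and radians):
On the way, in this order (a step that is already met when the one before it is completed fails the run):
1. a finger presses the red release key down (value of joint key above 0.004 m and contact force between the fingers and key above 0.3 N).
2. the pack has popped out and is caught on a finger before its front passes the bed's front edge (x of pack in the frame of dock between -0.056 and -0.008 m and contact force between the fingers and pack above 0.3 N), for 0.1 s.
At the end, for the whole second after the job is handed in: Pack at rest on the bed, 28 to 56 mm out from home (front not past the bed's front edge), level within 0.06 rad and in line with the dock within 0.1 rad; ejector out at least 29 of its 32 mm; key back up within 2 mm (value of joint ejector above 0.029 m and value of joint key below 0.002 m and x of pack in the frame of dock between -0.056 and -0.028 m and z of pack in the frame of dock between 0.009 and 0.016 m and angle between pack's own z axis and vertical below 0.06 rad and angle between the x axis of pack and the x axis of dock, either way round below 0.1 rad and linear speed of pack below 0.01 m/s); the robot touches nothing.
It fails at once if the pack's front runs past the bed's front edge (x of pack in the frame of dock below -0.058 m).
It fails at once if the pack is lifted or tipped (z of pack in the frame of dock above 0.022 m or angle between pack's own z axis and vertical above 0.25 rad).
It fails at once if the tumbler, the pepper mill or the stick blender is disturbed (distance of any of tumbler, pepper_mill, stick_blender from where it was at the start of the episode above 0.015 m).
It also fails if it takes over 42 s, if anything falls off the work surface, if the arm or the gripper's body presses on something with over 40 N, if the wrist force passes 120 N, or if a joint passes its speed limit or range.

ROBOT

A 6-joint arm with a two-finger parallel gripper is mounted at the origin on the work surface. World frame = base frame: x ahead of the robot, y to its left, z up, the work surface at z = 0. Lengths are in m, angles in degrees, forces in N, time in s.
With the tool pointing down it reaches from about 0.35 to 0.875 m from the base axis. Payload 4.2 kg.
Tool frame: the origin (TCP) lies midway between the tips of the shut fingers; the grasp point (between the pads) lies 19 mm behind it; z points along the fingers, y is the line along which they close (so a half turn about z gives the same grasp; the last joint's range is limited). The gripper opens to 87 mm and grips with 3 to 60 N. Pads are 19 mm wide; open, the fingers measure 117 mm over their backs; the gripper's body (75 mm by 190 mm) begins 51 mm behind the grasp point.
Start: joints at [-56.574, 22.042, 0.453, 0, -68.411, -14.817], TCP at [0.199, -0.592, 0.223] pointing down, gripper open.
Joint ranges: [-179.83, 179.83], [-69.29, 118.12], [-61.27, 80.66], [-181.25, 117.63], [-171.15, -9.14], [-177.46, 177.46]. Speed limits (degrees/s): [159.86, 159.86, 180, 180, 180, 180].

INTERFACE

Orientations are given as a 3x3 rotation matrix whose columns are the frame's x, y, z axes.
In Python, from station import sensors, eyes, workorder gives the robot as it stands.
- The arm moves only by the tool creep_tool, called after ">>>" by a JSON object that holds its "name" and its "arguments", one argument or row to a line. Schema: {"type":"object","properties":{"deltas":{"type":"array","items":{"type":"object","properties":{"aperture":{"type":"number"},"x":{"type":"number"},"y":{"type":"number"},"z":{"type":"number"},"drx":{"type":"number"},"dry":{"type":"number"},"drz":{"type":"number"}},"additionalProperties":false,"required":["aperture"]},"minItems":1,"maxItems":8},"only":{"type":"string"},"quiet":{"type":"boolean"},"lines":{"type":"string"}},"required":["deltas"],"additionalProperties":false}. deltas is a list of rows, 1 to 8 of them, each an object with the fields aperture (the opening from 0.0 (shut) to 1.0 (fully open)), x, y, z (the shift in parts of the range, where 1.0 means 1 m), drx, dry, drz (a rotation vector in parts of the range, where 1.0 means 60 degrees); a field left out counts as zero (the opening has to be given); each row is the pose to reach, as a shift and turn from the pose commanded when the call began, along the tool's axes at that moment; what a row does not reach only later rows make up. A row lasts 1/10 s, in which the tool goes at most 0.05 m and 8.59 degrees, less where a joint would pass 70% of its speed; a pose out of reach is approached as far as the arm can. The fingers move at their own pace and stop on an object; the grip force is fixed at half the most. Time passes only in rows, so rows that do not move let the fingers close. The tool returns the time, the measured TCP pose, the force, the opening and the grip force at its end. only (a regular expression) keeps the lines of the reply that match it, lines (a string "A,B") keeps lines A to B, and quiet returns only ok. Shift and turn numbers lie between -1 and 1, and a call with a number outside is refused. Input that does not fit is refused with a message, and nothing moves.
- sensors.sense(): the state, without advancing time (a new reading comes with each control period).
- eyes.capture(name): name is "scene" or "top" or "wrist"; returns a dict with "pixels" (480x640x3 uint8, red, green, blue), "z_map" (480x640 float32, m along the optical axis (not along the pixel's ray), 0 where there is no reading), "K" (3x3 intrinsics, pixels), "world_from_camera" (4x4, takes a point from camera to world coordinates). Camera axes: x right, y up, looking along -z (the intrinsics and any distortion apply to the point x, -y, -z); pixel columns grow to the right and rows downward; lengths in m; the calibration is good to about 2 mm. A picture is of the moment at which its call begins.
- workorder.finish_job(): hands the job in; it is judged then, once.
The state is a dict: "time_s": time; "joints": joint angles; "joint_velocities": joint speeds; "effort": joint torques, N m; "tcp_pos": TCP position; "ee_rot": TCP orientation; "wrist_force": force on the tool from outside, world axes, zero at the start; "moment": the same for the moment, N m; "gripper_width": opening from 0.0 (shut) to 1.0 (fully open); "gripper_force": force on a finger pad.
Only numpy, scipy, OpenCV 4.12 (cv2) and the standard library are available. Lean on these libraries where they do the work, as an engineer would, in place of code of your own. Each camera call takes 0.05 s, during which the arm holds its last target. There are 200 camera calls.

## Working session

There is one attempt and no reset: what is moved stays moved. The work goes in short steps, Python scripts to look and compute and a tool call to move; the robot and the scene stay as the last step left them, time stands still between calls to the robot, and variables do not carry over. Pictures are saved under pics/ and viewed, at most 10 in all, crops included, and the job is handed in when it is done.

```bash
ls; mkdir -p pics; python3 - <<'E'
from station import sensors, eyes
import cv2,numpy as np
s=sensors.sense();print(s['time_s'],s['tcp_pos'],s['ee_rot'],s['gripper_width'])
for n in['scene','top']:
    c=eyes.capture(n);cv2.imwrite(f'pics/{n}0.png',c['pixels'][:,:,::-1]);np.savez(f'{n}0.npz',**c)
E
```

```text
pics
0.0 [ 0.1992678  -0.59176177  0.22146466] [[-9.47774240e-01 -3.18941050e-01 -7.71950103e-04]
 [-3.18941972e-01  9.47772116e-01  2.00860231e-03]
 [ 9.10070529e-05  2.14990882e-03 -9.99997685e-01]] 1.0041002218380077
```

View pics/scene0.png

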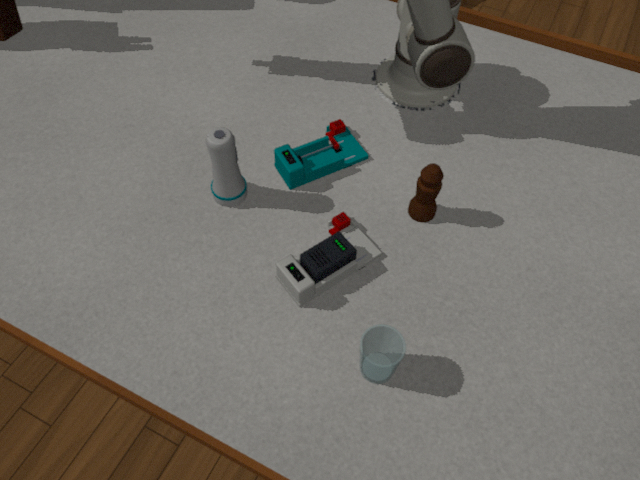

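View pics/top0.png

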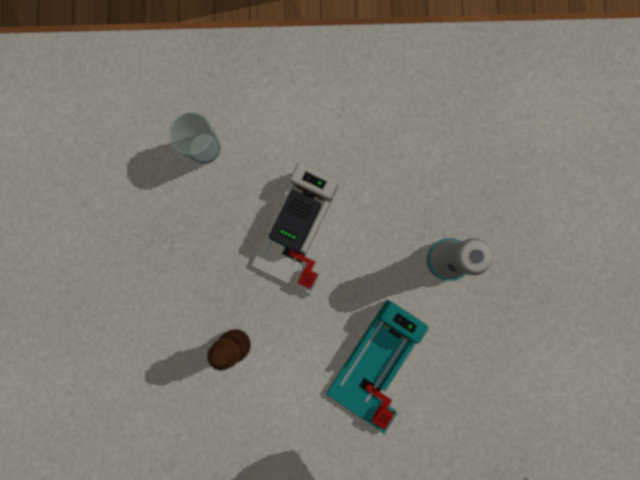

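The top view shows the white dock with the dark pack at about (295,220) and its red key at (308,279). The turquoise look-alike is at (378,365), the mill at (228,350), the tumbler at (200,140) and the blender at (460,258).

```bash
cat > h.py <<'E'
import numpy as np,cv2
def cloud(c):
    z=c['z_map'];K=c['K'];v,u=np.mgrid[:480,:640]
    p=np.stack([(u-K[0,2])/K[0,0]*z,-(v-K[1,2])/K[1,1]*z,-z],-1)
    T=c['world_from_camera'];w=p@T[:3,:3].T+T[:3,3];w[z<=0]=np.nan;return w
E
python3 - <<'E'
from h import *
for n in['scene','top']:
    c=dict(np.load(n+'0.npz'));w=cloud(c);I=c['pixels'].astype(int);r,g,b=I[...,0],I[...,1],I[...,2]
    print(n,c['K'][0,0],c['world_from_camera'].round(3).tolist())
    red=((r>90)&(g<40)&(b<40)).astype(np.uint8)
    k,l,st,ce=cv2.connectedComponentsWithStats(red)
    for i in range(1,k):
        if st[i,4]>30:
            p=w[l==i]; 
            t=p[(p[:,2]>.026)&(p[:,2]<.04)]
            print('red',st[i],p[:,2].max(),len(t),t.mean(0).round(4), cv2.minAreaRect((t[:,:2]*1000).astype(np.float32)) if len(t)>3 else '')
    # dark pack top, height ~56
    hi=w[...,2]
    roi=np.zeros(hi.shape,bool)
    if n=='top': roi[155:270,245:345]=1
    else: roi[225:305,270:385]=1
    for name,m in[('pack top',roi&(abs(hi-.056)<.004)),('pack dark',roi&(abs(hi-.056)<.005)&(r<70)),('bed',roi&(abs(hi-.012)<.003)&(r>90)),('back',roi&(abs(hi-.056)<.005)&(r>90)),('walls',roi&(abs(hi-.034)<.003))]:
        p=w[m]
        if len(p)>4: print(name,len(p),p.mean(0).round(4),cv2.minAreaRect((p[:,:2]*1000).astype(np.float32)))
    # tall things
    m=((hi>.07)&(hi<.25)).astype(np.uint8);k,l,st,ce=cv2.connectedComponentsWithStats(m)
    for i in range(1,k):
        if st[i,4]>60: p=w[l==i];print('tall',st[i],p.min(0).round(3),p.max(0).round(3))
E
```

```text
scene 539.4155541708043 [[-0.454, -0.73, 0.511, 1.086], [0.891, -0.38, 0.25, 0.262], [0.011, 0.569, 0.823, 0.874], [0.0, 0.0, 0.0, 1.0]]
red [326 120  19  27 140] 0.03713676214536443 69 [ 0.2665 -0.0927  0.0324] ((263.883056640625, -93.34192657470703), (21.764753341674805, 29.697172164916992), 55.428955078125)
red [329 213  21  22 172] 0.059287805560621076 119 [0.499  0.028  0.0322] ((497.59136962890625, 28.769241333007812), (23.516990661621094, 28.988130569458008), 62.3639030456543)
pack top 1997 [0.6177 0.0349 0.0565] ((612.5272216796875, 35.5871696472168), (76.64138793945312, 137.98342895507812), 63.104881286621094)
pack dark 1440 [0.602  0.0438 0.0566] ((608.6476440429688, 40.046783447265625), (55.65190505981445, 126.48638153076172), 63.9705696105957)
bed 605 [0.5313 0.0775 0.0125] ((582.2030639648438, 37.73115539550781), (100.36188507080078, 194.41876220703125), 62.76521682739258)
back 581 [0.6582 0.014  0.056 ] ((620.3102416992188, 32.21921157836914), (76.74667358398438, 120.49727630615234), 62.48006820678711)
walls 390 [0.6219 0.0581 0.0341] ((601.2306518554688, 36.64592361450
[... 1066 characters left out ...]
40747070312, 38.04914093017578), (62.79213333129883, 126.3750991821289), 62.27275085449219)
bed 872 [0.5312 0.0829 0.0123] ((585.5925903320312, 45.475616455078125), (82.50621032714844, 191.94482421875), 63.384193420410156)
back 679 [0.6569 0.0112 0.0559] ((657.5904541015625, 11.744041442871094), (76.7116928100586, 34.17108917236328), 63.07554626464844)
walls 575 [0.5981 0.0373 0.034 ] ((590.4273681640625, 43.07090759277344), (89.14949035644531, 142.23187255859375), 69.64470672607422)
tall [168 111  48  47 811] [0.695 0.171 0.07 ] [0.766 0.243 0.099]
tall [ 440  238   52   38 1555] [ 0.495 -0.24   0.07 ] [ 0.548 -0.188  0.175]
tall [207 337  34  34 869] [0.361 0.133 0.071] [0.406 0.177 0.138]
```

```bash
cat > go.py <<'E'
import sys,numpy as np
from scipy.spatial.transform import Rotation as R
from station import sensors
O=np.array([.593,.0453]);a=np.radians(-27.2)
D=np.array([[np.cos(a),-np.sin(a),0],[np.sin(a),np.cos(a),0],[0,0,1]])
def plan(dx,dy,z):
    s=sensors.sense();E=np.array(s['ee_rot']);p=np.array(s['tcp_pos'])
    g=np.append(O,0)+D@[dx,dy,0];g[2]=z
    T=np.column_stack([-D[:,0],D[:,1],[0,0,-1]])
    q=D.T@(p-np.append(O,0))
    print('t',s['time_s'],'dock pos',q.round(4),'shift',(E.T@(g-p)).round(4),'rotvec',R.from_matrix(E.T@T).as_rotvec(degrees=True).round(2),'F',np.round(s['wrist_force'],2),'w',s['gripper_width'],'j',np.round(s['joints'],0))
if __name__=='__main__': plan(*map(float,sys.argv[1:]))
E
python3 go.py -.065 -.030 .15
```

```text
t 0.1 dock pos [-0.0589 -0.7466  0.2216] shift [-0.5095  0.5038  0.0725] rotvec [ 0.1  -0.05 45.8 ] F [-0.49 -0.26 -0.34] w 1.0017429805812195 j [-57.  22.   0.  -0. -68. -15.]
```

Units first: turns go in shares of 60 degrees. So 45.8 degrees is 0.7633.

>>> {"name": "creep_tool", "arguments": {
  "deltas": [
    {"aperture":0.57, "x":-0.51, "y":0.504, "drx":0.0017, "drz":0.7633},
    {"aperture":0.57, "x":-0.51, "y":0.504, "drx":0.0017, "drz":0.7633},
    {"aperture":0.57, "x":-0.51, "y":0.504, "drx":0.0017, "drz":0.7633},
    {"aperture":0.57, "x":-0.51, "y":0.504, "drx":0.0017, "drz":0.7633},
    {"aperture":0.57, "x":-0.51, "y":0.504, "drx":0.0017, "drz":0.7633},
    {"aperture":0.57, "x":-0.51, "y":0.504, "drx":0.0017, "drz":0.7633},
    {"aperture":0.57, "x":-0.51, "y":0.504, "drx":0.0017, "drz":0.7633},
    {"aperture":0.57, "x":-0.51, "y":0.504, "drx":0.0017, "drz":0.7633}
  ]
}}

```text
time_s: 0.9
tcp_pos: [0.3707, -0.2523, 0.2226]
ee_rot: [[-0.889, 0.457, -0.0], [0.457, 0.889, -0.002], [-0.001, -0.001, -1.0]]
wrist_force: [1.3, 0.0, 0.5]
gripper_width: 0.573
gripper_force: 0.0
```

```bash
python3 go.py -.065 -.030 .2
```

```text
t 0.9 dock pos [-0.0617 -0.3663  0.2226] shift [0.0034 0.3363 0.0221] rotvec [-0.08  0.03 -0.02] F [1.33 0.03 0.5 ] w 0.5731815261749016 j [ -13.    5.  -23.    0.  -62. -104.]
```

>>> {"name": "creep_tool", "arguments": {
  "deltas": [
    {"aperture":0.57, "x":0.003, "y":0.336},
    {"aperture":0.57, "x":0.003, "y":0.336},
    {"aperture":0.57, "x":0.003, "y":0.336},
    {"aperture":0.57, "x":0.003, "y":0.336},
    {"aperture":0.57, "x":0.003, "y":0.336},
    {"aperture":0.57, "x":0.003, "y":0.336},
    {"aperture":0.57, "x":0.003, "y":0.336},
    {"aperture":0.57, "x":0.003, "y":0.336, "z":0.06}
  ]
}}

```text
time_s: 1.7
tcp_pos: [0.5284, 0.051, 0.1772]
ee_rot: [[-0.892, 0.451, 0.016], [0.451, 0.892, 0.002], [-0.013, 0.01, -1.0]]
wrist_force: [0.9, 0.8, -0.3]
gripper_width: 0.571
gripper_force: 0.0
```

```bash
python3 go.py -.065 -.030 .05
python3 - <<'E'
from station import eyes
import cv2,numpy as np
c=eyes.capture('wrist');a=c['pixels'][:,:,::-1];cv2.imwrite('pics/w1.png',a)
E
```

```text
t 1.7 dock pos [-0.06   -0.0244  0.1772] shift [ 0.0067 -0.0067  0.1271] rotvec [0.55 0.77 0.37] F [ 0.87  0.82 -0.31] w 0.5708820782411216 j [  23.   15.  -17.    0.  -57. -140.]
```

View pics/w1.png

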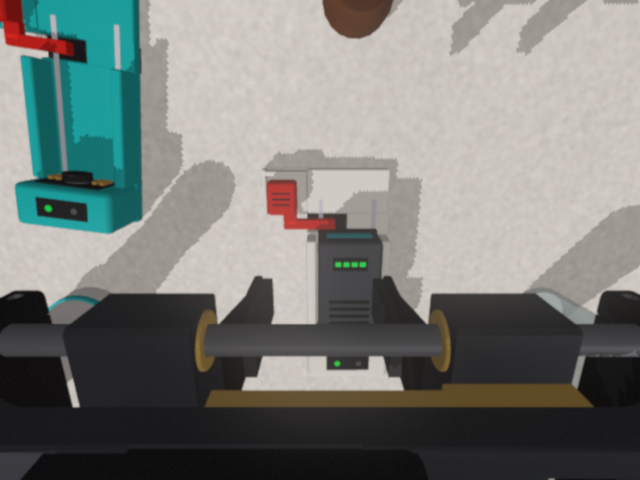

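The wrist view shows the red pad at (282,198), the pack front at (350,235), and the fingers at (262,285) and (385,285). The left finger is on the key side.

Converted, 0.77 degrees is 0.0128.

>>> {"name": "creep_tool", "arguments": {
  "deltas": [
    {"aperture":0.57, "x":0.0067, "y":-0.0067, "z":0.04, "drx":0.0092, "dry":0.0128, "drz":0.0062},
    {"aperture":0.57, "x":0.0067, "y":-0.0067, "z":0.077, "drx":0.0092, "dry":0.0128, "drz":0.0062},
    {"aperture":0.57, "x":0.0067, "y":-0.0067, "z":0.077, "drx":0.0092, "dry":0.0128, "drz":0.0062},
    {"aperture":0.57, "x":0.0067, "y":-0.0067, "z":0.077, "drx":0.0092, "dry":0.0128, "drz":0.0062}
  ],
  "lines": "1,2"
}}

```text
time_s: 2.15
tcp_pos: [0.5126, 0.0425, 0.0958]
```

```bash
python3 go.py -.065 -.030 .05
python3 - <<'E'
from h import *
from go import O,D
from station import eyes
c=eyes.capture('wrist');w=cloud(c);I=c['pixels'].astype(int);r,g,b=I[...,0],I[...,1],I[...,2]
q=(w-np.append(O,0))@D
near=(abs(q[...,0]+.06)<.08)&(abs(q[...,1]+.02)<.07)
m=(r>90)&(g<60)&(b<60)&near&(abs(q[...,2]-.032)<.004);p=q[m]
print('pad',len(p),np.percentile(p,[2,50,98],axis=0).round(4).tolist())
m=near&(abs(q[...,2]-.056)<.003)&(r<90)&(q[...,0]<0);p=q[m];print('packtop',np.percentile(p,[2,98],axis=0).round(4).tolist() if len(p) else 0)
m=near&(abs(q[...,2]-.012)<.003)&(q[...,1]>-.03);p=q[m];print('bed',np.percentile(p,[1,99],axis=0).round(4).tolist() if len(p) else 0)
E
```

```text
t 2.15 dock pos [-0.0703 -0.0392  0.0958] shift [-0.0058  0.0098  0.0456] rotvec [-0.71 -0.74 -0.35] F [0.36 0.86 0.62] w 0.5698538832692446 j [  23.   20.  -24.   -0.  -47. -140.]
pad 148 [[-0.0935, -0.0681, 0.0282], [-0.0921, -0.0495, 0.0298], [-0.0682, -0.0469, 0.0313]]
packtop [[-0.0465, -0.0252, 0.0532], [-0.0006, 0.0268, 0.0558]]
bed [[-0.1023, -0.0292, 0.0092], [-0.0347, 0.0386, 0.0135]]
```

Converted, -0.74 degrees is -0.0123.

>>> {"name": "creep_tool", "arguments": {
  "deltas": [
    {"aperture":0.57, "x":-0.006, "y":0.0095, "z":0.02, "drx":-0.0117, "dry":-0.0123, "drz":-0.0058},
    {"aperture":0.57, "x":-0.006, "y":0.0095, "z":0.04, "drx":-0.0117, "dry":-0.0123, "drz":-0.0058},
    {"aperture":0.57, "x":-0.006, "y":0.0095, "z":0.046, "drx":-0.0117, "dry":-0.0123, "drz":-0.0058},
    {"aperture":0.57, "x":-0.006, "y":0.0095, "z":0.046, "drx":-0.0117, "dry":-0.0123, "drz":-0.0058},
    {"aperture":0.57, "x":-0.006, "y":0.0095, "z":0.046, "drx":-0.0117, "dry":-0.0123, "drz":-0.0058},
    {"aperture":0.57, "x":-0.006, "y":0.0095, "z":0.046, "drx":-0.0117, "dry":-0.0123, "drz":-0.0058}
  ],
  "lines": "1,2"
}}

```text
time_s: 2.8
tcp_pos: [0.5223, 0.0487, 0.0504]
```

```bash
python3 go.py -.065 -.030 .022
python3 - <<'E'
from station import eyes
import cv2
for n in['wrist','scene']:
    a=eyes.capture(n)['pixels'][:,:,::-1]
    if n=='scene': a=cv2.resize(a[160:320,230:430],None,fx=4,fy=4,interpolation=3)[:600,:800]
    cv2.imwrite(f'pics/{n}2.png',a)
E
```

```text
t 2.8 dock pos [-0.0645 -0.0294  0.0504] shift [ 0.0006 -0.0007  0.0284] rotvec [ 0.17  0.12 -0.  ] F [-0.09 -0.32 -0.7 ] w 0.5731433288214778 j [  23.   24.  -26.   -0.  -40. -140.]
```

View pics/wrist2.png

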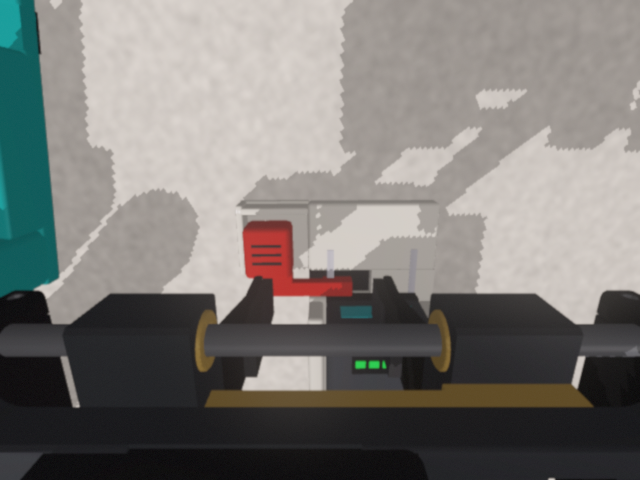

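View pics/scene2.png

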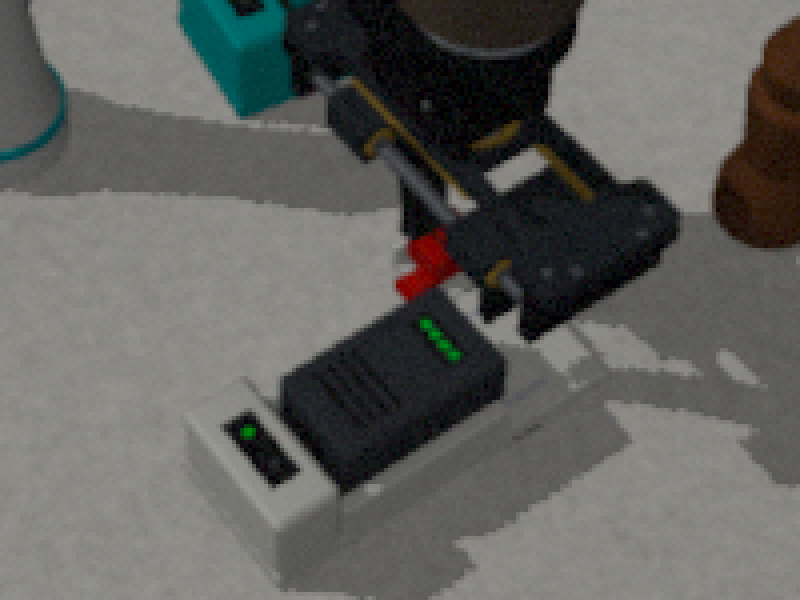

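The wrist view shows the left fingertip at about (265,283), just behind the pad, which ends at row 278. The right fingertip at (385,283) is over the front of the pack. I'll check the tip extents by projection before pressing.

```bash
python3 - <<'E'
from h import *
from go import O,D
from station import eyes
c=eyes.capture('wrist');w=cloud(c);q=(w-np.append(O,0))@D
T=np.linalg.inv(c['world_from_camera'])
for d in[(-.0745,-.055,.05),(-.0745,-.062,.05),(-.0555,-.055,.05),(-.0745,-.005,.05),(-.0745,.002,.05),(-.063,-.047,.032),(-.093,-.073,.032)]:
    p=T[:3,:3]@(np.append(O,0)+D@d)+T[:3,3];uv=c['K']@[p[0],-p[1],-p[2]];print(d,(uv/uv[2])[:2].round())
I=c['pixels'].sum(2)
m=(q[...,2]>.045)&(q[...,2]<.1)&(q[...,0]<-.05)
for lo,hi in[(200,300),(370,450)]:
    s=np.zeros_like(m);s[270:420,lo:hi]=1;p=q[m&s];print(len(p),np.percentile(p,[1,50,99],axis=0).round(4).tolist())
    t=p[p[:,2]<.056];print(len(t),t.min(0).round(4) if len(t) else'',t.max(0).round(4) if len(t) else'')
E
```

```text
(-0.0745, -0.055, 0.05) [269. 277.]
(-0.0745, -0.062, 0.05) [255. 277.]
(-0.0555, -0.055, 0.05) [271. 312.]
(-0.0745, -0.005, 0.05) [371. 277.]
(-0.0745, 0.002, 0.05) [385. 277.]
(-0.063, -0.047, 0.032) [289. 283.]
(-0.093, -0.073, 0.032) [238. 231.]
1978 [[-0.0753, -0.066, 0.0494], [-0.0732, -0.0571, 0.0787], [-0.0542, -0.0536, 0.0989]]
191 [-0.0751 -0.0626  0.0479] [-0.0543 -0.0535  0.056 ]
1975 [[-0.0753, -0.0043, 0.0493], [-0.0731, -0.0008, 0.0787], [-0.0541, 0.0082, 0.0991]]
204 [-0.0751 -0.0044  0.0471] [-0.054   0.0048  0.056 ]
```

>>> {"name": "creep_tool", "arguments": {
  "deltas": [
    {"aperture":0.57, "x":0.002, "z":0.008},
    {"aperture":0.57, "x":0.002, "z":0.016},
    {"aperture":0.57, "x":0.002, "z":0.022},
    {"aperture":0.57, "x":0.002, "z":0.028},
    {"aperture":0.57, "x":0.002, "z":0.028},
    {"aperture":0.57, "x":0.002, "z":0.028},
    {"aperture":0.57, "x":0.002, "z":0.028}
  ]
}}

```text
time_s: 3.65
tcp_pos: [0.5186, 0.0493, 0.0217]
ee_rot: [[-0.89, 0.455, -0.002], [0.455, 0.89, -0.0], [0.001, -0.001, -1.0]]
wrist_force: [-5.0, 2.3, 13.1]
gripper_width: 0.571
gripper_force: 10.6
```

```bash
python3 go.py -.092 -.030 .022
python3 - <<'E'
from station import eyes
import cv2
a=eyes.capture('scene')['pixels'][:,:,::-1]
cv2.imwrite('pics/scene3.png',cv2.resize(a[190:310,260:420],None,fx=4,fy=4,interpolation=3))
E
```

```text
t 3.65 dock pos [-0.068  -0.0304  0.0217] shift [ 0.024   0.0004 -0.0002] rotvec [-0.07 -0.08  0.11] F [-5.01  2.29 13.08] w 0.5710947523422173 j [  23.   26.  -28.   -0.  -36. -140.]
```

View pics/scene3.png

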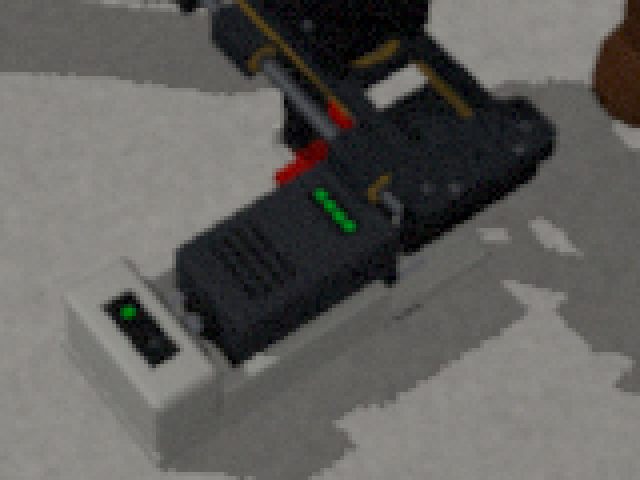

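The crop shows the pack about 11 mm out, resting on the catch finger at (390,250), with the key down. The 5.5 N push along -x confirms the contact. Next I let it follow the finger out.

>>> {"name": "creep_tool", "arguments": {
  "deltas": [
    {"aperture":0.57, "x":0.003},
    {"aperture":0.57, "x":0.006},
    {"aperture":0.57, "x":0.009},
    {"aperture":0.57, "x":0.012},
    {"aperture":0.57, "x":0.015},
    {"aperture":0.57, "x":0.018},
    {"aperture":0.57, "x":0.02},
    {"aperture":0.57, "x":0.021}
  ]
}}

```text
time_s: 4.5
tcp_pos: [0.503, 0.0595, 0.022]
ee_rot: [[-0.891, 0.454, 0.005], [0.454, 0.891, 0.001], [-0.004, 0.003, -1.0]]
wrist_force: [1.5, -0.7, 7.6]
gripper_width: 0.569
gripper_force: 7.2
```

```bash
python3 go.py -.092 -.030 .022
```

```text
t 4.5 dock pos [-0.0866 -0.0286  0.022 ] shift [ 0.0054 -0.0014  0.    ] rotvec [0.17 0.21 0.19] F [ 1.52 -0.7   7.63] w 0.5689707229458204 j [  25.   25.  -30.    0.  -35. -142.]
```

>>> {"name": "creep_tool", "arguments": {
  "deltas": [
    {"aperture":0.57, "x":0.002},
    {"aperture":0.57, "x":0.004},
    {"aperture":0.57, "x":0.006},
    {"aperture":0.57, "x":0.006}
  ]
}}

```text
time_s: 4.9
tcp_pos: [0.4983, 0.0623, 0.0222]
ee_rot: [[-0.89, 0.455, 0.006], [0.455, 0.89, 0.002], [-0.005, 0.004, -1.0]]
wrist_force: [2.2, -1.2, 6.0]
gripper_width: 0.567
gripper_force: 3.5
```

```bash
python3 go.py -.092 -.030 .022
cat > chk.py <<'E'
from h import *
from go import O,D
from station import eyes
for n in['wrist','scene','top']:
    c=eyes.capture(n);w=cloud(c);q=(w-np.append(O,0))@D;I=c['pixels'].astype(int)
    near=(abs(q[...,0]+.06)<.1)&(abs(q[...,1])<.032)
    m=near&(abs(q[...,2]-.056)<.004)&(I[...,0]<90)&(q[...,0]<.045);p=q[m]
    if len(p)>20: print(n,'packtop',len(p),np.percentile(p,[1,99],axis=0).round(4).tolist(),cv2.minAreaRect((p[:,:2]*1000).astype(np.float32)))
    m=(abs(q[...,0]+.078)<.02)&(abs(q[...,1]+.06)<.016)&(I[...,0]>80)&(I[...,1]<60)&(q[...,2]<.045);p=q[m]
    if len(p)>10: print('key z',len(p),np.percentile(p,[50,90],axis=0)[:,2].round(4))
E
python3 chk.py
```

```text
t 4.9 dock pos [-0.092  -0.0282  0.0222] shift [-0.     -0.0018  0.0002] rotvec [0.24 0.27 0.13] F [ 2.15 -1.23  6.02] w 0.5671898579701731 j [  26.   24.  -31.    0.  -34. -143.]
wrist packtop 2310 [[-0.1025, -0.0239, 0.0523], [-0.0628, 0.0078, 0.0595]] ((-82.39515686035156, -7.64775276184082), (32.569374084472656, 42.76665496826172), 86.97866821289062)
key z 829 [0.0197 0.0212]
scene packtop 1206 [[-0.0755, -0.0244, 0.0525], [0.0123, 0.0292, 0.0597]] ((-34.536808013916016, 1.494558334350586), (97.3883056640625, 57.160911560058594), 0.12629269063472748)
key z 140 [0.0216 0.0245]
top packtop 1115 [[-0.0435, -0.0272, 0.0528], [0.0117, 0.0271, 0.0595]] ((-17.598224639892578, -0.1774311065673828), (55.84961700439453, 59.448394775390625), 89.40604400634766)
```

The pack is about 33 mm out and the finger is about 3 mm clear of its front. Lifting straight up now.

>>> {"name": "creep_tool", "arguments": {
  "deltas": [
    {"aperture":0.57, "x":0.002, "z":-0.005},
    {"aperture":0.57, "x":0.002, "z":-0.015},
    {"aperture":0.57, "x":0.002, "z":-0.04},
    {"aperture":0.57, "x":0.002, "z":-0.08},
    {"aperture":0.57, "x":0.002, "z":-0.12},
    {"aperture":0.57, "x":0.002, "z":-0.15},
    {"aperture":0.57, "x":0.002, "z":-0.15},
    {"aperture":0.57, "x":0.002, "z":-0.15}
  ]
}}

```text
time_s: 5.85
tcp_pos: [0.4927, 0.0624, 0.1711]
ee_rot: [[-0.889, 0.458, -0.0], [0.458, 0.889, 0.002], [0.001, 0.001, -1.0]]
wrist_force: [-0.0, -0.8, 0.0]
gripper_width: 0.571
gripper_force: 0.0
```

```bash
python3 chk.py; python3 - <<'E'
from station import eyes
import cv2
a=eyes.capture('scene')['pixels'][:,:,::-1]
cv2.imwrite('pics/scene4.png',cv2.resize(a[190:310,260:420],None,fx=4,fy=4,interpolation=3))
E
```

```text
wrist packtop 3653 [[-0.0783, -0.0244, 0.0523], [-0.013, 0.0282, 0.0564]] ((-45.17292404174805, 1.9483413696289062), (54.55239486694336, 68.00033569335938), 88.56352996826172)
key z 44 [0.0259 0.0293]
scene packtop 1225 [[-0.0767, -0.0242, 0.0526], [0.0121, 0.0292, 0.0596]] ((-33.02735900878906, 1.3415374755859375), (56.484989166259766, 92.58944702148438), 89.23828887939453)
key z 187 [0.0319 0.0344]
top packtop 1119 [[-0.0461, -0.0273, 0.053], [0.0116, 0.0268, 0.0591]] ((-18.76125717163086, 0.0057468414306640625), (55.943634033203125, 62.17498016357422), 88.51373291015625)
```

View pics/scene4.png

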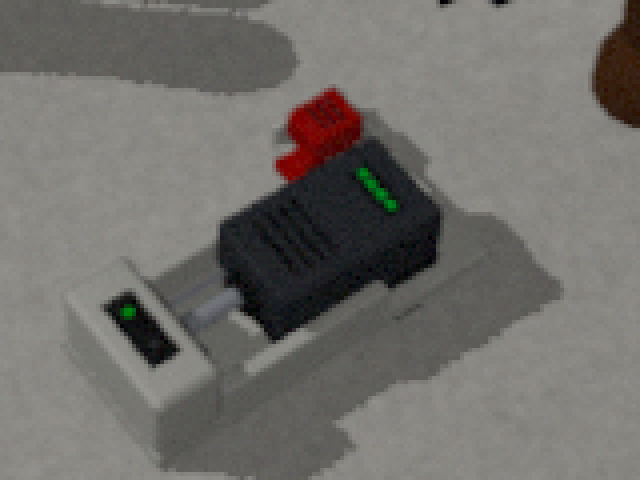

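The pack is about 33 mm out and square on the bed, with the ejector rod out at (215,305). The key at (330,110) is back up with its top at about 32 mm, and the hand is clear.

```bash
python3 -c "
from station import workorder
print(workorder.finish_job())"
```

```text
the job is handed in; nothing more can be done
None
```

I pressed the key and caught the pack on the other finger; it now stands loose on the bed about 33 mm out, with the ejector run out, the key back up and the hand clear. The job is handed in, but no verdict came back.

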